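Clamp a sample bottle with the recessed knob

TASK

Stand the red-capped sample bottle upright in the clamp of the blue shaker, between the orange pad and the black stop, and let go of it. Then reach into the round well and turn the sunken knob clockwise until the bottle is held against the stop with the sprung orange pad pressed about half way in; feel for it, never squeeze it all the way home, and do not push hard against the machine. Leave the knob so, and leave the other things on the bench where they are.

Things in the scene. Friction and masses are not known exactly. Their poses are not given: they have to be found in the camera images.
- machine: blue shaker base, fixed to the bench, 160 x 300 x 40 mm (x, y, z); origin at the middle of its underside, z up; y is its long side and the clamping direction. On its -y half stands a blue block with the knob's well; on its +y half is the clamp, over a grey floor 40 mm above the bench: from -y to +y aluminium jaw (60 mm wide in x), orange sprung pad, gap for the bottle, black stop
- stop: fixed black stop of the clamp, 70 x 12 x 36 mm, with an aluminium back 40 mm high; axes as the machine's; origin at the middle of its underside, on the grey floor. The face that the bottle is pressed against is 6 mm from this origin towards -y, so a seated bottle's axis is 28 mm from it towards -y
- clamp_place (a point): point on the grey floor (40 mm above the bench) over which to set the bottle's axis down, 31 mm from the stop's origin towards -y; being off by 10 mm in the machine's x does no harm. Jaw and pad reach 32 mm above this floor. As found, the face of the pad stands 51 to 63 mm from the face of the stop: it differs each time and is not measured
- well (a point): middle of the round well's mouth, 94 mm above the bench, level with the top of the 120 x 120 mm blue block. The well is 84 mm wide and 36 mm deep (flat floor 58 mm above the bench), the knob stands in its middle, and the fingers must fit between wall and knob without resting on the floor
- knob_grip (a point): grip point of the black knob: on its upright axis, 80 mm above the bench, 22 mm above the well's floor. The knob is a bar 38 mm long (its x axis, white line on the +x half) and 14 mm thick (its y axis) that reaches 30 mm above the well's floor, 6 mm below the rim, on a disc 46 mm wide, 4 mm high. Pinch it across its thickness from above. The frame turns with the knob
- knob (a joint): knob angle in rad, 0 as found, growing clockwise seen from above, up to 2.9. Each rad drives the jaw 12 mm to the stop. Its friction takes up to 0.26 N m (less is read when held still; it stays where left). Once the bottle is pinched, after 0.55 to 1.65 rad, each N of clamping adds 0.012 N m: pad half way in = 0.14 N m more than in free turning, 0.25 rad after the pinch; fully in = 0.23 N m, 0.5 rad
- jaw_floor (a point): point on the grey floor 50 mm from the machine's origin towards +y, about under the jaw. The jaw carries the orange pad (56 mm wide, 8 mm thick) on springs in front of it: it begins to yield at 4 N, then 2.5 N per mm, with 6 mm of travel (19 N when fully in); half way in is 3 mm and 11.5 N
- sample_center (a point): centre of the sample bottle, half-way up: an upright white cylinder of 44 mm diameter and 78 mm height with a red cap (the top 20 mm, same diameter) and a red band; 0.12 kg. Grip it above half height, so that the fingers stay clear of jaw, pad and stop when it is set down
- other_center (a point): centre of another bottle, same size and shape but with a blue cap and band; leave it where it is
- carton_a: white and dark-red reagent carton 50 x 50 x 85 mm, origin under its middle; bystander
- carton_b: second carton of the same kind, 50 x 50 x 85 mm, origin under its middle; bystander
- timer: flat white bench timer 60 x 75 x 22 mm, origin under its middle; bystander
- jar: clear jar with white lid, 68 mm diameter, 76 mm high, origin under its middle; bystander

How it is judged:
By the outcome, as a careful person would: the job done as asked, in the order asked, and still so for the second after the job is handed in, with the robot touching nothing.
It also fails if it takes over 72 s, if anything falls off the work surface, if the arm or the gripper's body presses on something with over 40 N, if the wrist force passes 120 N, or if a joint passes its speed limit or range.

ROBOT

A 6-joint arm with a two-finger parallel gripper is mounted at the origin on the work surface. World frame = base frame: x ahead of the robot, y to its left, z up, the work surface at z = 0. Lengths are in m, angles in degrees, forces in N, time in s.
With the tool pointing down it reaches from about 0.35 to 0.875 m from the base axis. Payload 4.2 kg.
Tool frame: the origin (TCP) lies between the finger pads; the fingertips stand 25 mm ahead of it and the grasp point (between the pads) lies 6 mm ahead of it (r.tips_ahead is the distance from the TCP to the fingertips, in m); z points along the fingers, y is the direction in which the jaws open and shut (so a half turn about z gives the same grasp; the last joint's range is limited). The gripper opens to 87 mm and grips with 3 to 60 N. Pads are 19 mm wide; open, the fingers measure 117 mm over their backs; the gripper's body (75 mm by 190 mm) begins 51 mm behind the grasp point.
Start: joints at [-49.985, 22.042, 0.453, 0, -68.411, -14.817], TCP at [0.266, -0.565, 0.248] pointing down, gripper open.
Joint ranges: [-179.83, 179.83], [-69.29, 118.12], [-61.27, 80.66], [-181.25, 117.63], [-171.15, -9.14], [-177.46, 177.46]. Speed limits (degrees/s): [159.86, 159.86, 180, 180, 180, 180].

INTERFACE

Orientations are given as a 3x3 rotation matrix whose columns are the frame's x, y, z axes.
In Python, from station import r, vision, finish_job gives the robot as it stands.
- The arm moves only by the shell command python3 -m jog 'ROWS'. ROWS is a JSON object of lists of equal length, an entry for each row: "rot": the turn, a rotation vector about the world's x, y, z in degrees, a list of three; "delta_pos": the shift along the world's x, y, z in mm, a list of three; "grip": the opening in per cent of the stroke, from 0 (shut) to 100 (fully open). A call has 1 to 10 rows; each row shifts and turns the commanded pose from where the row before left it; what a row does not reach is not made up. A row lasts 1/12 s, in which the tool goes at most 41.7 mm and 7.16 degrees, less where a joint would pass 70% of its speed; a pose out of reach is approached as far as the arm can. A call with a gripper value outside its range is refused whole. The fingers move at their own pace and stop on an object; the grip force is fixed at half the most. Time passes only in rows, so rows that do not move let the fingers close. It gives the time, the measured TCP pose, the force and the opening at its end, in the units of the state.
- r.sense(): the state, without advancing time (a new reading comes with each control period).
- vision.capture(name): name is "scene" or "top" or "wrist"; returns a dict with "frame" (420x560x3 uint8, red, green, blue), "K" (3x3 intrinsics, pixels), "xyz" and "orientation" of the camera in the world. Camera axes: x right, y up, looking along -z (the intrinsics and any distortion apply to the point x, -y, -z); pixel columns grow to the right and rows downward; lengths in m; the calibration is good to about 2 mm. The wrist camera is an equidistant fisheye: a pixel r from the principal point sees the ray r / f radians off the axis. A picture is of the moment at which its call begins. There is no depth.
- finish_job(): hands the job in, once; it reports no verdict.
The state is a dict: "time_s": time; "joints": joint angles; "joint_velocities": joint speeds; "effort": joint torques, N m; "tcp_pos": TCP position; "ee_rot": TCP orientation; "wrist_force": force on the tool from outside, world axes, zero at the start; "moment": the same for the moment, N m; "gripper_width": opening from 0.0 (shut) to 1.0 (fully open).
Only numpy, scipy, OpenCV 4.12 (cv2) and the standard library are available. Lean on these libraries where they do the work, as an engineer would, in place of code of your own. Each camera call takes 0.05 s, during which the arm holds its last target. There are 200 camera calls.

## Working session

There is one attempt and no reset: what is moved stays moved. The work goes in short steps, Python scripts to look and compute and a shell command to move; the robot and the scene stay as the last step left them, time stands still between calls to the robot, and variables do not carry over. Pictures are saved under pics/ and viewed, about 8 in all and at most 12, crops included, and the job is handed in when it is done.

```bash
mkdir -p pics; ls
cat > h.py <<'E'
import numpy as np, cv2
from station import r, vision
def snap(cam,name):
    c=vision.capture(cam); cv2.imwrite(f'pics/{name}.png',c['frame'][:,:,::-1]); np.savez(f'pics/{name}.npz',**{k:np.array(c[k]) for k in('frame','K','xyz','orientation')}); return c
def load(n): return dict(np.load(f'pics/{n}.npz'))
def ray(c,u,v,fish=False):
    K=c['K']; x=(u-K[0,2])/K[0,0]; y=(v-K[1,2])/K[1,1]
    if fish:
        t=np.hypot(x,y); s=np.sin(t)/max(t,1e-9); d=np.array([x*s,-y*s,-np.cos(t)])
    else: d=np.array([x,-y,-1.])
    return np.array(c['xyz']),np.array(c['orientation'])@d
def onz(c,u,v,z,fish=False):
    o,d=ray(c,u,v,fish); return o+d*(z-o[2])/d[2]
def blobs(c,lo,hi,minA=40):
    hsv=cv2.cvtColor(np.ascontiguousarray(c['frame']),cv2.COLOR_RGB2HSV); m=cv2.inRange(hsv,np.array(lo),np.array(hi))
    n,l,s,ce=cv2.connectedComponentsWithStats(m)
    return [(s[i].tolist(),ce[i].round(1).tolist()) for i in range(1,n) if s[i,4]>=minA],l
E
python3 - <<'E'
from h import *
for n in('top','scene'):
    c=snap(n,n); print(n,c['K'],c['xyz'],c['orientation'])
a=[load(n)['frame'] for n in('top','scene')]
s=r.sense(); print(s['time_s'],s['tcp_pos'],s['wrist_force'],s['ee_rot'],s['gripper_width'])
E
```

```text
pics
top [[533.41180494   0.         280.81595074]
 [  0.         533.41180494 205.44207272]
 [  0.           0.           1.        ]] [ 0.34861804 -0.07016546  1.23515323] [[ 0.01296334  0.98092849 -0.1939362 ]
 [-0.99983506  0.01024885 -0.01499368]
 [-0.01272011  0.19409858  0.98089956]]
scene [[495.39353161   0.         275.29724154]
 [  0.         495.39353161 212.38811772]
 [  0.           0.           1.        ]] [ 1.15710599 -0.21326418  1.06917634] [[ 0.31202458 -0.812622    0.4922257 ]
 [ 0.95004226  0.27111015 -0.15465763]
 [-0.00776919  0.5158922   0.85661828]]
0.1 [ 0.26591114 -0.56508709  0.24656813] [0.05477795 0.61338063 0.84484931] [[-9.04914960e-01 -4.25591430e-01 -9.21750928e-04]
 [-4.25592416e-01  9.04913319e-01  1.72612233e-03]
 [ 9.94818192e-05  1.95428413e-03 -9.99998085e-01]] 1.0005912389086193
```

View pics/top.png

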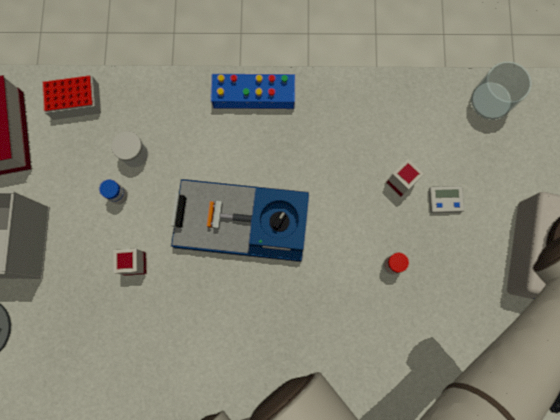

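View pics/scene.png

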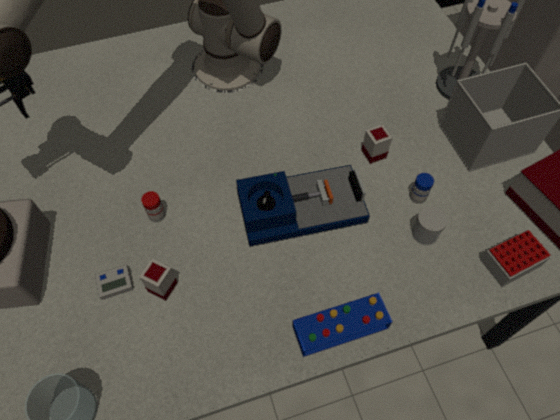

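Top view: red-capped bottle at (398,262), machine at about (240,220) with the stop at (180,211), the well at (280,220) and the blue-capped bottle at (110,190). The scene view agrees.

Run:
```python
from h import *
t=load('top');s=load('scene')
for c,n in((t,'top'),(s,'scene')):
    for lo,hi,nm in(((0,150,90),(6,255,255),'red'),((8,150,120),(20,255,255),'orange'),((105,120,30),(125,255,255),'blue')):
        b,l=blobs(c,lo,hi); print(n,nm,b)
for p in[(398,262)]: print(onz(t,*p,.078))
# scene cap
print(onz(s,151,199,.078))
x0,y0,w,h=160,165,165,110
im=cv2.resize(t['frame'][y0:y0+h,x0:x0+w,::-1],None,fx=4.8,fy=4.8,interpolation=cv2.INTER_CUBIC)
cv2.imwrite('pics/crop1.png',im)
```

```text
top red [([43, 76, 49, 35, 1284], [67.0, 93.0]), ([389, 253, 20, 20, 299], [398.2, 262.1])]
top orange [([207, 202, 7, 24, 91], [209.9, 213.5])]
top blue [([211, 74, 84, 35, 2257], [252.7, 92.3]), ([100, 180, 20, 19, 291], [109.3, 188.9]), ([253, 187, 15, 27, 71], [257.5, 197.0]), ([292, 191, 16, 12, 50], [298.8, 195.5]), ([245, 193, 62, 68, 1009], [275.5, 228.4]), ([288, 239, 15, 11, 42], [296.5, 244.5]), ([289, 249, 13, 12, 56], [296.7, 253.7])]
scene red [([142, 192, 17, 14, 168], [149.7, 198.6]), ([491, 231, 59, 45, 865], [519.6, 253.0])]
scene orange []
scene blue [([509, 2, 9, 11, 59], [513.1, 7.0]), ([237, 172, 69, 73, 2126], [267.1, 206.7]), ([415, 173, 19, 18, 249], [423.9, 181.4]), ([305, 215, 64, 19, 228], [337.1, 223.6]), ([293, 293, 99, 63, 2846], [340.6, 324.8])]
[ 0.45551686 -0.30723011  0.078     ]
[ 0.45860558 -0.30332068  0.078     ]
```

View pics/crop1.png

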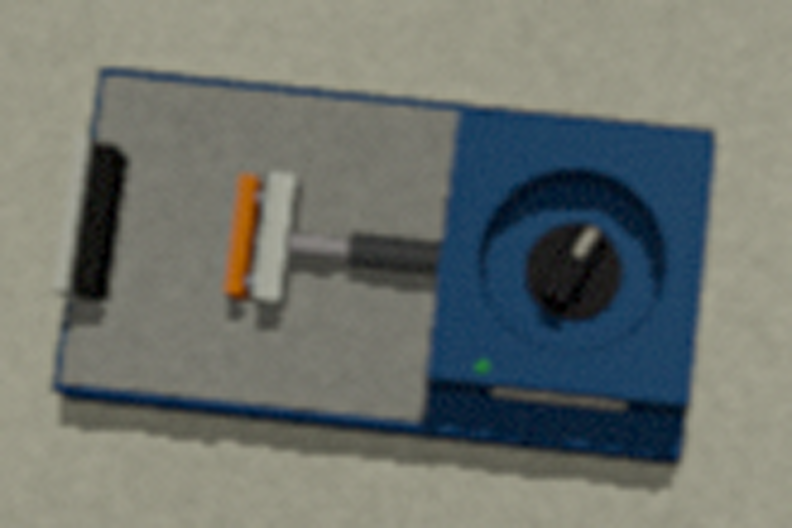

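```bash
python3 - <<'E'
from h import *
t=load('top')
P=lambda u,v,z: onz(t,160+u/4.8-.4,165+v/4.8-.4,z)
blk=[P(*p,.094) for p in((458,105),(714,128),(687,404),(430,380))]
print('blk',np.round(blk,4),'mean',np.mean(blk,0),[np.linalg.norm(blk[i]-blk[i-1]).round(4) for i in range(4)])
fl=[P(103,70,.04),P(57,390,.04)]; print('end',fl,np.linalg.norm(fl[0]-fl[1]),np.mean(fl,0))
w=P(572,261,.094);print('well',w)
print('knob',P(562,292,.088),P(596,230,.088))
st=[P(*p,.076) for p in((95,145),(125,147),(105,298),(75,296))];print('stop',np.round(st,4),np.mean(st,0))
d=np.mean(fl,0)-np.mean(blk,0);print('yaw of +y from world y',np.degrees(np.arctan2(-d[0],d[1])))
for a,b in((0,1),(3,2)):
  d=blk[a]-blk[b];print(np.degrees(np.arctan2(-d[0],d[1])))
for p in((245,175),(228,296)): print('pad',P(*p,.072))
s=load('scene')
E
python3 -c "
from h import *
s=load('scene')
im=cv2.resize(s['frame'][155:255,225:385,::-1],None,fx=5,fy=5,interpolation=cv2.INTER_CUBIC);cv2.imwrite('pics/crop2.png',im)"
```

```text
blk [[ 0.6161  0.0045  0.094 ]
 [ 0.6065 -0.1126  0.094 ]
 [ 0.48   -0.101   0.094 ]
 [ 0.4895  0.0143  0.094 ]] mean [ 0.54802759 -0.04869974  0.094     ] [np.float64(0.1271), np.float64(0.1176), np.float64(0.1271), np.float64(0.1156)]
end [array([0.64439611, 0.1795865 , 0.04      ]), array([0.48940111, 0.19362103, 0.04      ])] 0.15562910408069133 [0.56689861 0.18660376 0.04      ]
well [ 0.54425558 -0.04866281  0.094     ]
knob [ 0.53097876 -0.04421041  0.088     ] [ 0.55972433 -0.05928708  0.088     ]
stop [[0.5996 0.174  0.076 ]
 [0.5988 0.16   0.076 ]
 [0.5278 0.1658 0.076 ]
 [0.5286 0.1797 0.076 ]] [0.56369557 0.16988226 0.076     ]
yaw of +y from world y -4.585231719439926
-4.688512292962301
-4.698872919504775
pad [0.5869193  0.10427064 0.072     ]
pad [0.52997644 0.10991859 0.072     ]
```

View pics/crop2.png

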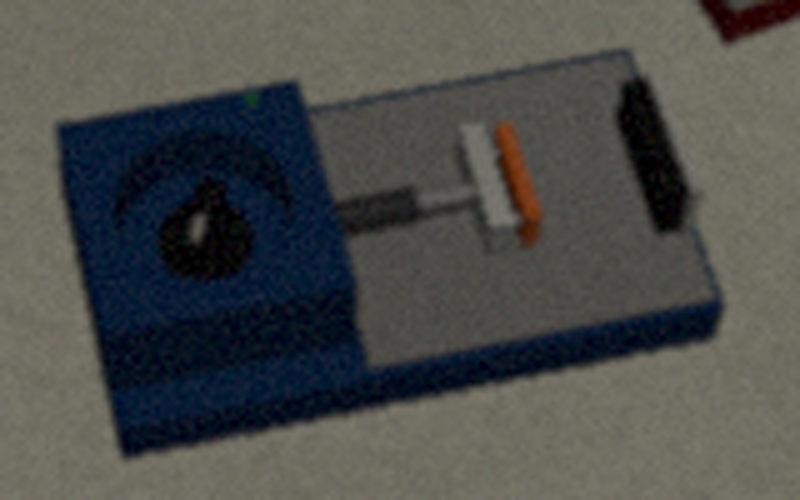

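The knob's bar points at about −28°, and the machine's +y is turned about −4.7° from world y. I'll go above the bottle with the jaws turned along the machine's x.

```bash
python3 -m jog '{"rot":[[0,0,6],[0,0,6],[0,0,6],[0,0,6],[0,0,6],[0,0,6],[0,0,6],[0,0,6],[0,0,6],[0,0,6]],"delta_pos":[[19,26,0],[19,26,0],[19,26,0],[19,26,0],[19,26,0],[19,26,0],[19,26,0],[19,26,0],[19,26,0],[19,26,0]],"grip":[100,100,100,100,100,100,100,100,100,100]}'
python3 -m jog '{"rot":[[0,0,0],[0,0,0],[0,0,0]],"delta_pos":[[0,0,0],[0,0,0],[0,0,0]],"grip":[100,100,100]}'
python3 - <<'E'
from h import *
c=snap('wrist','w1'); s=r.sense(); print(s['tcp_pos'],s['ee_rot'][:,:2],s['joints'],c['K'],c['xyz'],c['orientation'])
b,l=blobs(c,(0,150,60),(6,255,255)); print(b)
for x in b: print(onz(c,*x[1],.078,True))
E
```

```text
time_s: 0.93
tcp_pos: [0.4566, -0.3039, 0.2472]
ee_rot: [[-0.079, -0.997, -0.001], [-0.997, 0.079, 0.0], [-0.0, 0.001, -1.0]]
wrist_force: [0.7, 0.1, -0.3]
gripper_width: 0.995
time_s: 1.18
tcp_pos: [0.4558, -0.3054, 0.2472]
ee_rot: [[-0.084, -0.996, -0.001], [-0.996, 0.084, 0.0], [-0.0, 0.001, -1.0]]
wrist_force: [-0.3, -0.1, -0.0]
gripper_width: 1.0
[ 0.45555892 -0.30586211  0.24726719] [[-8.49662163e-02 -9.96383536e-01]
 [-9.96383816e-01  8.49660490e-02]
 [-1.81593904e-04  7.86662306e-04]] [-1.69463634e+01  1.46567704e+01 -1.03621134e+01 -8.24881737e-04
 -6.50273679e+01  1.20726338e+01] [[325.1922621    0.         275.30246784]
 [  0.         325.1922621  209.27193099]
 [  0.           0.           1.        ]] [ 0.44900067 -0.38485402  0.38482027] [[-9.96463500e-01 -8.06401948e-02 -2.36146573e-02]
 [ 8.40242434e-02 -9.54107980e-01 -2.87433278e-01]
 [ 6.47742502e-04 -2.88400974e-01  9.57509508e-01]]
[([253, 169, 44, 46, 1550], [275.0, 191.6])]
[ 0.45535521 -0.31062215  0.078     ]
```

View pics/w1.png

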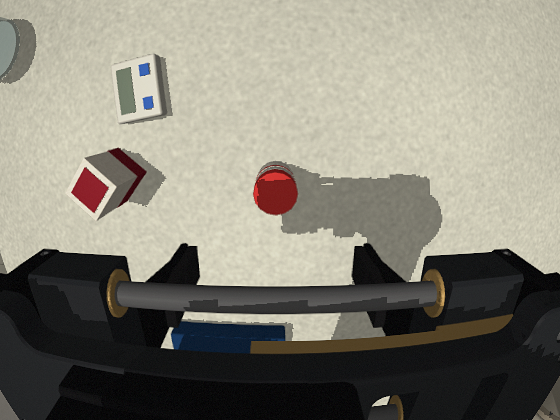

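Wrist view: the red cap's top is centred at about (276,194) and the bystanders are clear of the fingers. I'll descend and grip.

```bash
python3 -m jog '{"rot":[[0,0,0],[0,0,0],[0,0,0],[0,0,0],[0,0,0],[0,0,0],[0,0,0],[0,0,0],[0,0,0],[0,0,0]],"delta_pos":[[0,-3,-20],[0,0,-25],[0,0,-25],[0,0,-25],[0,0,-25],[0,0,-25],[0,0,-20],[0,0,-12],[0,0,-6],[0,0,0]],"grip":[100,100,100,100,100,100,100,100,100,100]}'
python3 -m jog '{"rot":[[0,0,0],[0,0,0],[0,0,0],[0,0,0],[0,0,0],[0,0,0],[0,0,0],[0,0,0],[0,0,0],[0,0,0]],"delta_pos":[[0,0,0],[0,0,0],[0,0,0],[0,0,0],[0,0,0],[0,0,0],[0,0,0],[0,0,0],[0,0,0],[0,0,0]],"grip":[70,40,40,40,40,40,40,40,40,40]}'
```

```text
time_s: 2.07
tcp_pos: [0.4546, -0.3091, 0.0631]
ee_rot: [[-0.086, -0.996, -0.003], [-0.996, 0.086, 0.001], [-0.001, 0.003, -1.0]]
wrist_force: [0.2, -0.4, 0.6]
gripper_width: 1.001
time_s: 2.9
tcp_pos: [0.4561, -0.3085, 0.0647]
ee_rot: [[-0.084, -0.997, -0.0], [-0.997, 0.084, -0.0], [0.0, 0.0, -1.0]]
wrist_force: [-1.0, 1.2, 1.5]
gripper_width: 0.499
```

Gripped at 43.4 mm, which matches the bottle. Lifting and carrying it over the clamp.

```bash
python3 -m jog '{"rot":[[0,0,0],[0,0,0],[0,0,0],[0,0,0],[0,0,0],[0,0,0],[0,0,0],[0,0,0],[0,0,0],[0,0,0]],"delta_pos":[[0,0,5],[0,0,10],[0,0,18],[0,0,22],[0,0,22],[0,0,22],[2,8,20],[4,16,10],[7,28,6],[8,34,0]],"grip":[30,30,30,30,30,30,30,30,30,30]}'
python3 -m jog '{"rot":[[0,0,0],[0,0,0],[0,0,0],[0,0,0],[0,0,0],[0,0,0],[0,0,0],[0,0,0],[0,0,0],[0,0,0]],"delta_pos":[[8,36,0],[8,36,0],[8,36,0],[8,36,0],[8,36,0],[8,36,0],[8,36,0],[8,36,0],[8,32,0],[6,24,0]],"grip":[30,30,30,30,30,30,30,30,30,30]}'
python3 -m jog '{"rot":[[0,0,0],[0,0,0],[0,0,0],[0,0,0],[0,0,0]],"delta_pos":[[5,12,0],[0,5,0],[0,0,0],[0,0,0],[0,0,0]],"grip":[30,30,30,30,30]}'
python3 - <<'E'
from h import *
c=snap('wrist','w2'); t=snap('top','t2');s=r.sense(); print(s['tcp_pos'],s['ee_rot'][:,:2],s['joints'][5])
a=c['frame']; b=cv2.resize(t['frame'][165:275,120:270],None,fx=2.4,fy=2.4,interpolation=cv2.INTER_CUBIC)
cv2.imwrite('pics/v2.png',c['frame'][:,:,::-1])
E
```

```text
time_s: 3.73
tcp_pos: [0.4778, -0.2228, 0.2021]
ee_rot: [[-0.086, -0.996, 0.004], [-0.996, 0.086, -0.001], [0.001, -0.004, -1.0]]
wrist_force: [0.9, -0.7, -1.3]
gripper_width: 0.501
time_s: 4.57
tcp_pos: [0.5554, 0.1242, 0.2003]
ee_rot: [[-0.082, -0.997, 0.001], [-0.997, 0.082, 0.001], [-0.001, -0.001, -1.0]]
wrist_force: [-0.1, -0.0, -1.0]
gripper_width: 0.497
time_s: 4.98
tcp_pos: [0.5596, 0.1371, 0.1997]
ee_rot: [[-0.085, -0.996, -0.001], [-0.996, 0.085, -0.0], [0.0, 0.001, -1.0]]
wrist_force: [0.0, -0.2, -1.4]
gripper_width: 0.499
[0.55985253 0.13721885 0.19975053] [[-8.52875980e-02 -9.96356367e-01]
 [-9.96356373e-01  8.52876044e-02]
 [ 5.87389645e-05  1.17565625e-04]] -34.75776279132953
```

View pics/v2.png

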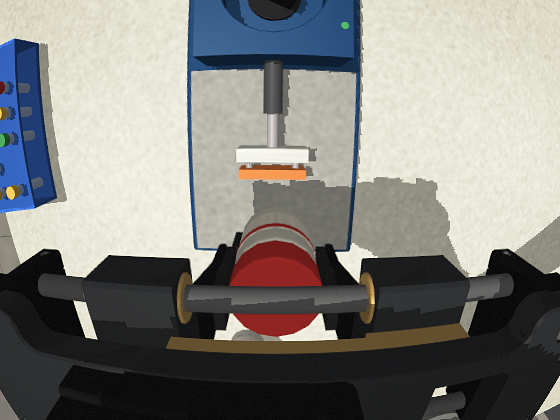

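Wrist view: bottle held upright above the clamp, hiding the stop. The pad's front edge is at row 180 and the machine's end edge at row 249.

Run:
```python
from h import *
c=load('w2')
for u,v,z in((239,180,.072),(306,179,.072),(200,248,.04),(350,249,.04),(192,66,.094),(358,60,.094),(236,300,.214),(320,300,.214),(275,335,.214)): print((u,v),onz(c,u,v,z,True).round(4))
b,l=blobs(c,(8,150,120),(20,255,255)); print(b)
m=np.array([.0817,.9967]);w=load('top')
t=load('t2')
b,l=blobs(t,(0,150,60),(6,255,255)); print(b)
for x in b: print(onz(t,*x[1],.214).round(4))
print(blobs(load('t2'),(0,0,0),(179,255,28),60)[0])
im=cv2.resize(t['frame'][165:275,130:270],None,fx=5,fy=5,interpolation=cv2.INTER_CUBIC);cv2.imwrite('pics/c3.png',im[:,:,::-1])
```

```text
(239, 180) [0.5874 0.1092 0.072 ]
(306, 179) [0.5316 0.1131 0.072 ]
(200, 248) [0.6398 0.1811 0.04  ]
(350, 249) [0.4882 0.1952 0.04  ]
(192, 66) [0.6114 0.0138 0.094 ]
(358, 60) [0.4872 0.0197 0.094 ]
(236, 300) [0.5769 0.1354 0.214 ]
(320, 300) [0.5394 0.1387 0.214 ]
(275, 335) [0.5612 0.1568 0.214 ]
[([239, 165, 67, 15, 840], [271.6, 172.2])]
[([43, 76, 49, 35, 1354], [66.9, 93.0])]
[0.7806 0.3865 0.214 ]
[([151, 158, 44, 86, 1237], [175.3, 213.4]), ([271, 215, 16, 16, 73], [279.0, 224.2]), ([547, 218, 13, 59, 256], [552.1, 249.7])]
```

View pics/c3.png

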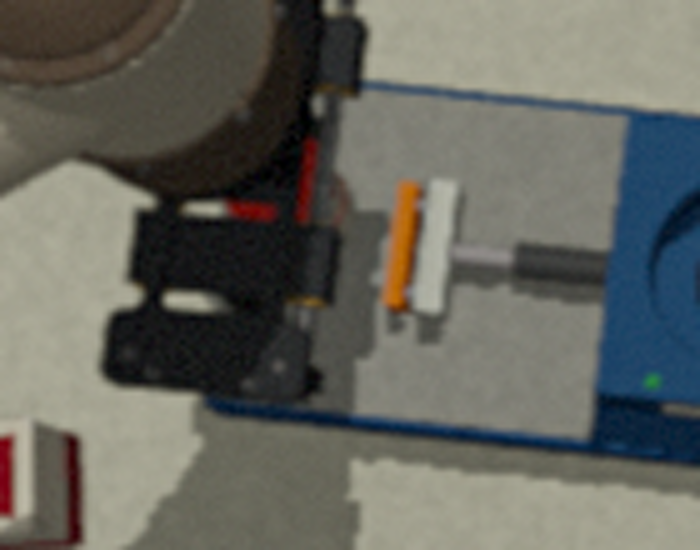

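Pad face is at y≈0.109–0.111 and stop face at y≈0.164, so the gap is about 54 mm and an axis at y≈0.138 suits. Lowering in stages while watching the force.

```bash
python3 -m jog '{"rot":[[0,0,0],[0,0,0],[0,0,0],[0,0,0],[0,0,0],[0,0,0],[0,0,0]],"delta_pos":[[2,1,-10],[0,0,-20],[0,0,-15],[0,0,-8],[0,0,-5],[0,0,0],[0,0,0]],"grip":[30,30,30,30,30,30,30]}'
python3 -m jog '{"rot":[[0,0,0],[0,0,0],[0,0,0],[0,0,0],[0,0,0],[0,0,0],[0,0,0],[0,0,0],[0,0,0]],"delta_pos":[[0,0,-6],[0,0,-6],[0,0,-6],[0,0,-6],[0,0,-5],[0,0,-3],[0,0,-1],[0,0,0],[0,0,0]],"grip":[30,30,30,30,30,30,30,30,30]}'
python3 - <<'E'
from h import *
c=snap('wrist','w3')
E
```

```text
time_s: 5.67
tcp_pos: [0.5625, 0.1395, 0.1418]
ee_rot: [[-0.084, -0.996, 0.001], [-0.996, 0.084, -0.0], [-0.0, -0.001, -1.0]]
wrist_force: [0.2, 0.7, -1.9]
gripper_width: 0.497
time_s: 6.42
tcp_pos: [0.5623, 0.1396, 0.1087]
ee_rot: [[-0.084, -0.996, 0.0], [-0.996, 0.084, 0.0], [-0.0, -0.0, -1.0]]
wrist_force: [0.3, -0.5, -0.8]
gripper_width: 0.496
```

View pics/w3.png

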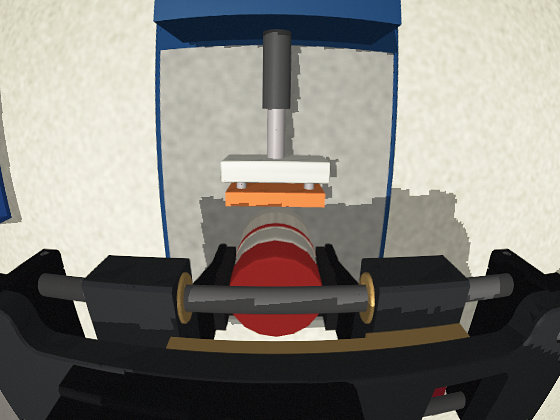

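Wrist view: the bottle sits between pad (front edge at row 206) and stop with a visible gap and no side force. Bottom is about 4 mm above the floor.

```bash
python3 -m jog '{"rot":[[0,0,0],[0,0,0],[0,0,0],[0,0,0],[0,0,0]],"delta_pos":[[0,0,-1.5],[0,0,-1],[0,0,-0.5],[0,0,0],[0,0,0]],"grip":[30,30,30,30,30]}'
python3 -m jog '{"rot":[[0,0,0],[0,0,0],[0,0,0],[0,0,0]],"delta_pos":[[0,0,-1],[0,0,-0.5],[0,0,0],[0,0,0]],"grip":[30,30,30,30]}'
```

```text
time_s: 6.88
tcp_pos: [0.5621, 0.1395, 0.1055]
ee_rot: [[-0.084, -0.996, 0.0], [-0.996, 0.084, -0.0], [-0.0, -0.0, -1.0]]
wrist_force: [-0.3, -0.6, -1.7]
gripper_width: 0.495
time_s: 7.22
tcp_pos: [0.5623, 0.1396, 0.1047]
ee_rot: [[-0.083, -0.997, 0.001], [-0.997, 0.083, 0.0], [-0.0, -0.001, -1.0]]
wrist_force: [-1.3, -1.0, 4.5]
gripper_width: 0.497
```

Contact felt (4.5 N). Releasing and retreating upwards.

```bash
python3 -m jog '{"rot":[[0,0,0],[0,0,0],[0,0,0],[0,0,0],[0,0,0],[0,0,0]],"delta_pos":[[0,0,0],[0,0,0],[0,0,0],[0,0,0],[0,0,0],[0,0,0]],"grip":[60,70,85,85,85,85]}'
python3 -m jog '{"rot":[[0,0,0],[0,0,0],[0,0,0],[0,0,0],[0,0,0],[0,0,0],[0,0,0],[0,0,0]],"delta_pos":[[0,0,5],[0,0,10],[0,0,15],[0,0,20],[0,0,25],[0,0,30],[0,0,15],[0,0,0]],"grip":[85,85,85,85,85,85,85,85]}'
python3 -m jog '{"rot":[[0,0,7],[0,0,7],[0,0,7],[0,0,7],[0,0,7],[0,0,7],[0,0,7],[0,0,7],[0,0,7],[0,0,4]],"delta_pos":[[-1,-10,0],[-2,-20,0],[-2,-25,0],[-2,-25,0],[-2,-25,0],[-2,-25,0],[-2,-22,0],[-1,-16,0],[-1,-12,0],[0,-8,0]],"grip":[85,85,85,85,85,85,85,85,85,85]}'
python3 -m jog '{"rot":[[0,0,0],[0,0,0],[0,0,0]],"delta_pos":[[0,0,0],[0,0,0],[0,0,0]],"grip":[85,85,85]}'
python3 - <<'E'
from h import *
c=snap('wrist','w4');s=r.sense();print(s['tcp_pos'],s['joints'].round(1) if hasattr(s['joints'],'round') else s['joints'],s['moment']);t=snap('top','t4')
v=np.zeros((420,800,3),np.uint8)
v[:,:560]=c['frame'];v[:220,560:]=cv2.resize(t['frame'][165:275,150:270],(240,220),interpolation=cv2.INTER_CUBIC)
cv2.imwrite('pics/v4.png',v[:,:,::-1])
E
```

```text
time_s: 7.72
tcp_pos: [0.5621, 0.1395, 0.1039]
ee_rot: [[-0.084, -0.996, -0.0], [-0.996, 0.084, -0.0], [0.0, 0.0, -1.0]]
wrist_force: [-0.1, 0.1, 1.0]
gripper_width: 0.821
time_s: 8.38
tcp_pos: [0.5644, 0.1403, 0.23]
ee_rot: [[-0.083, -0.997, 0.01], [-0.997, 0.083, 0.004], [-0.005, -0.01, -1.0]]
wrist_force: [0.9, -0.3, 0.6]
gripper_width: 0.85
time_s: 9.22
tcp_pos: [0.5464, -0.0498, 0.2241]
ee_rot: [[0.886, -0.463, -0.001], [-0.463, -0.886, 0.0], [-0.001, 0.0, -1.0]]
wrist_force: [-0.2, -0.7, 0.5]
gripper_width: 0.847
time_s: 9.47
tcp_pos: [0.547, -0.0482, 0.224]
ee_rot: [[0.884, -0.468, -0.0], [-0.468, -0.884, 0.0], [-0.0, -0.0, -1.0]]
wrist_force: [0.3, -0.4, 1.2]
gripper_width: 0.851
[ 0.54707323 -0.04796794  0.22402429] [ 11.9  15.8 -12.4  -0.  -61.9  50.3] [0.01803177 0.05551412 0.02315268]
```

View pics/v4.png

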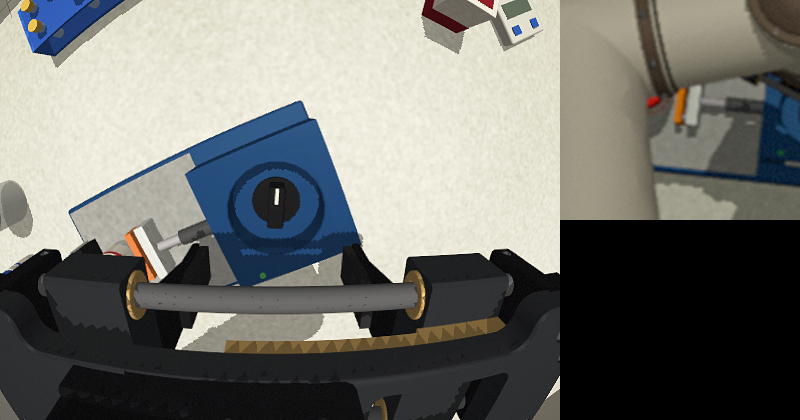

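Wrist view: the knob's bar lies upright in the image (about (276,182) to (276,226)) inside the well, so the tool's yaw is nearly right. The inset shows the cap (mostly behind the arm) still in front of the pad.

Run:
```python
from h import *
c=load('w4')
g=cv2.cvtColor(c['frame'],cv2.COLOR_RGB2GRAY);hsv=cv2.cvtColor(c['frame'],cv2.COLOR_RGB2HSV)
m=((hsv[...,2]<70)&(hsv[...,1]<110)).astype(np.uint8); m[240:]=0
n,l,s,ce=cv2.connectedComponentsWithStats(m)
for i in range(1,n):
    if s[i,4]>150: print(s[i],ce[i])
# white line
w=((hsv[...,2]>150)&(hsv[...,1]<60)).astype(np.uint8)
n,l,s,ce=cv2.connectedComponentsWithStats(w[175:235,250:305].copy())
for i in range(1,n):
    print('w',s[i],ce[i]+[250,175])
    ys,xs=np.where(l==i); 
    for k in (ys.argmin(),ys.argmax()): 
        row=ys[k]; print(onz(c,xs[ys==row].mean()+250,row+175,.088,True))
for p in((252,201),(300,201),(276,178)):print(p,onz(c,*p,.062,True))
for p in((229,205),(323,205),(276,163)):print(p,onz(c,*p,.094,True))
cv2.imwrite('pics/c5.png',cv2.resize(c['frame'][150:260,215:340,::-1],None,fx=5,fy=5,interpolation=cv2.INTER_CUBIC))
```

```text
[ 252  177   48   51 1720] [275.50406977 201.04883721]
w [25 14  4 16 56] [276.5 196.5]
[ 0.55955753 -0.05697517  0.088     ]
[ 0.54805053 -0.04991786  0.088     ]
(252, 201) [ 0.55489199 -0.02762969  0.062     ]
(300, 201) [ 0.53340641 -0.0682313   0.062     ]
(276, 178) [ 0.56392979 -0.0583787   0.062     ]
(229, 205) [ 0.56774744 -0.01448955  0.094     ]
(323, 205) [ 0.52983495 -0.08612952  0.094     ]
(276, 163) [ 0.58084457 -0.0672325   0.094     ]
```

View pics/c5.png

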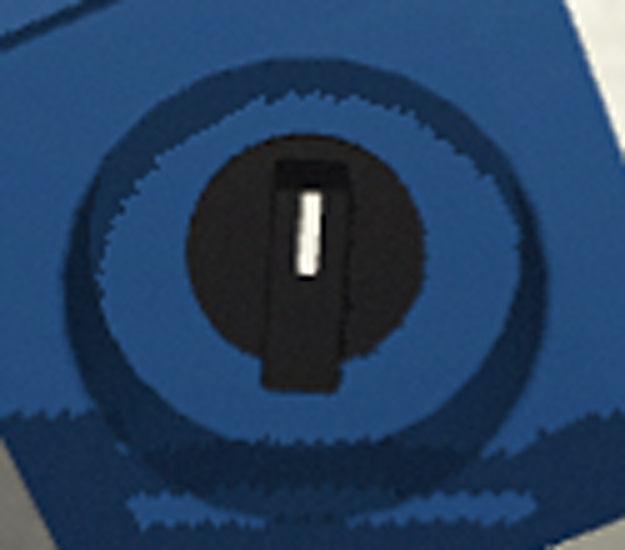

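Run:
```python
from h import *
c=load('w4');s=r.sense()
P=lambda u,v,z:onz(c,215+u/5-.4,150+v/5-.4,z,True)
a,b=P(313,188,.088),P(301,390,.088);print(a,b,(a+b)/2,np.linalg.norm(a-b),np.degrees(np.arctan2(*(a-b)[1::-1])))
x=s['ee_rot'][:,0];print('tool x',np.degrees(np.arctan2(x[1],x[0])),s['tcp_pos'])
q=[P(*p,.094) for p in((63,280),(548,280),(308,57),(308,515))];print(np.round(q,4))
y=s['ee_rot'][:2,1];x=x[:2]
print('along y', [float(p[:2]@y) for p in q],'x',[float(p[:2]@x) for p in q],'tcp',s['tcp_pos'][:2]@y,s['tcp_pos'][:2]@x)
```

```text
[ 0.56088845 -0.05787226  0.088     ] [ 0.52914712 -0.03871651  0.088     ] [ 0.54501779 -0.04829439  0.088     ] 0.037073645585850024 -31.11078568063384
tool x -27.813759229738725 [ 0.5471087  -0.04790939  0.22403627]
[[ 0.568  -0.0128  0.094 ]
 [ 0.5289 -0.0868  0.094 ]
 [ 0.5823 -0.0682  0.094 ]
 [ 0.5093 -0.0296  0.094 ]]
along y [-0.2536920005407989, -0.1699688243718446, -0.21138935558885544, -0.21142621701456576] x [0.5083813016150515, 0.5082716673805353, 0.5467918031062676, 0.46424091610135376] tcp -0.21290603843347541 0.506255130711571
```

Knob and well centres agree at about (0.5455, −0.0485), and the bar is 37 mm long. I'll narrow the opening to 38 %, align, and descend in stages.

```bash
python3 -m jog '{"rot":[[0,0,-2.5],[0,0,0],[0,0,0],[0,0,0],[0,0,0],[0,0,0],[0,0,0],[0,0,0],[0,0,0],[0,0,0]],"delta_pos":[[-1.5,-0.5,0],[0,0,-10],[0,0,-20],[0,0,-25],[0,0,-25],[0,0,-15],[0,0,-7],[0,0,0],[0,0,0],[0,0,0]],"grip":[38,38,38,38,38,38,38,38,38,38]}'
python3 -m jog '{"rot":[[0,0,0],[0,0,0],[0,0,0],[0,0,0],[0,0,0],[0,0,0],[0,0,0],[0,0,0]],"delta_pos":[[0,0,-4],[0,0,-6],[0,0,-6],[0,0,-6],[0,0,-5],[0,0,-3],[0,0,-1],[0,0,0]],"grip":[38,38,38,38,38,38,38,38]}'
python3 -m jog '{"rot":[[0,0,0],[0,0,0]],"delta_pos":[[0,0,0],[0,0,0]],"grip":[38,38]}'
python3 -c "
from h import *
s=r.sense();print(s['moment'],s['tcp_pos'])"
```

```text
time_s: 10.4
tcp_pos: [0.5466, -0.0487, 0.1231]
ee_rot: [[0.864, -0.504, 0.002], [-0.504, -0.864, 0.0], [0.002, -0.001, -1.0]]
wrist_force: [-0.2, -0.2, 0.3]
gripper_width: 0.382
time_s: 11.07
tcp_pos: [0.5455, -0.0491, 0.0906]
ee_rot: [[0.863, -0.505, -0.001], [-0.505, -0.863, -0.0], [-0.001, 0.001, -1.0]]
wrist_force: [-1.1, 0.9, -0.4]
gripper_width: 0.378
time_s: 11.23
tcp_pos: [0.5459, -0.049, 0.0913]
ee_rot: [[0.863, -0.505, 0.001], [-0.505, -0.863, 0.0], [0.0, -0.0, -1.0]]
wrist_force: [0.1, 0.1, 0.0]
gripper_width: 0.376
[-0.09384487  0.14465611 -0.05807757] [ 0.54585318 -0.04896272  0.09129248]
```

In the well with no contact. Closing on the knob.

```bash
python3 -m jog '{"rot":[[0,0,0],[0,0,0],[0,0,0],[0,0,0],[0,0,0],[0,0,0],[0,0,0],[0,0,0]],"delta_pos":[[0,0,0],[0,0,0],[0,0,0],[0,0,0],[0,0,0],[0,0,0],[0,0,0],[0,0,0]],"grip":[28,20,10,10,10,10,10,10]}'
python3 -c "
from h import *
s=r.sense();print(s['moment'],s['tcp_pos'],s['wrist_force'])"
```

```text
time_s: 11.9
tcp_pos: [0.5462, -0.0483, 0.0912]
ee_rot: [[0.863, -0.505, 0.002], [-0.505, -0.863, 0.001], [0.001, -0.002, -1.0]]
wrist_force: [0.4, 6.3, 0.0]
gripper_width: 0.159
[ 1.53074236 -0.02455225 -0.29644525] [ 0.54617691 -0.04829757  0.091229  ] [0.38948107 6.31445132 0.02058063]
```

Knob gripped (13.8 mm). I'll remove the side force with a small shift and turn clockwise, reading the moment while moving.

```bash
cat > m.py <<'E'
from h import *
s=r.sense();x=s['ee_rot'][:,0]
print('M yaw %.2f mz %.3f mom %s F %s tcp %s j6 %.1f eff6 %.3f'%(np.degrees(np.arctan2(x[1],x[0])),s['moment'][2],np.round(s['moment'],2),np.round(s['wrist_force'],1),np.round(s['tcp_pos'],4),s['joints'][5],s['effort'][5]))
E
python3 -m jog '{"rot":[[0,0,0],[0,0,-2],[0,0,-2],[0,0,-2]],"delta_pos":[[0,0.7,0],[0,0,0],[0,0,0],[0,0,0]],"grip":[10,10,10,10]}' >/dev/null; python3 m.py
python3 -m jog '{"rot":[[0,0,-2],[0,0,-2]],"delta_pos":[[0,0,0],[0,0,0]],"grip":[10,10]}' >/dev/null; python3 m.py
python3 -m jog '{"rot":[[0,0,-2],[0,0,-2]],"delta_pos":[[0,0,0],[0,0,0]],"grip":[10,10]}' >/dev/null; python3 m.py
python3 -m jog '{"rot":[[0,0,-2],[0,0,-2]],"delta_pos":[[0,0,0],[0,0,0]],"grip":[10,10]}' >/dev/null; python3 m.py
python3 -m jog '{"rot":[[0,0,-2],[0,0,-2]],"delta_pos":[[0,0,0],[0,0,0]],"grip":[10,10]}' >/dev/null; python3 m.py
python3 -m jog '{"rot":[[0,0,-2],[0,0,-2]],"delta_pos":[[0,0,0],[0,0,0]],"grip":[10,10]}' ; python3 m.py
```

```text
M yaw -36.26 mz 0.232 mom [ 0.73 -0.22  0.23] F [ 0.7  3.  -0.4] tcp [ 0.5461 -0.0483  0.0912] j6 41.8 eff6 0.009
M yaw -40.26 mz 0.265 mom [ 0.64 -0.18  0.26] F [1.  2.  0.1] tcp [ 0.5461 -0.0483  0.0912] j6 37.8 eff6 0.009
M yaw -44.26 mz 0.287 mom [ 0.57 -0.14  0.29] F [0.2 2.  0.5] tcp [ 0.546  -0.0484  0.0912] j6 33.8 eff6 0.009
M yaw -48.26 mz 0.230 mom [ 0.59 -0.11  0.23] F [0.9 2.1 0.6] tcp [ 0.546  -0.0485  0.0912] j6 29.8 eff6 0.008
M yaw -52.26 mz 0.215 mom [ 0.48 -0.11  0.21] F [ 1.5  1.6 -0.3] tcp [ 0.5459 -0.0485  0.0912] j6 25.8 eff6 0.008
time_s: 13.07
tcp_pos: [0.5458, -0.0486, 0.0912]
ee_rot: [[0.555, -0.832, 0.0], [-0.832, -0.555, -0.001], [0.001, 0.0, -1.0]]
wrist_force: [1.5, 1.2, 0.0]
gripper_width: 0.16
M yaw -56.26 mz 0.284 mom [ 0.44 -0.06  0.28] F [1.5 1.2 0. ] tcp [ 0.5458 -0.0486  0.0912] j6 21.8 eff6 0.008
```

Free-turning torque reads about 0.25 N m. Continuing at the same pace.

```bash
python3 -m jog '{"rot":[[0,0,-2],[0,0,-2]],"delta_pos":[[0,0,0],[0,0,0]],"grip":[10,10]}' >/dev/null; python3 m.py
python3 -m jog '{"rot":[[0,0,-2],[0,0,-2]],"delta_pos":[[0,0,0],[0,0,0]],"grip":[10,10]}' >/dev/null; python3 m.py
python3 -m jog '{"rot":[[0,0,-2],[0,0,-2]],"delta_pos":[[0,0,0],[0,0,0]],"grip":[10,10]}' >/dev/null; python3 m.py
python3 -m jog '{"rot":[[0,0,-2]],"delta_pos":[[0,0,0]],"grip":[10]}' >/dev/null; python3 m.py
python3 -m jog '{"rot":[[0,0,-2]],"delta_pos":[[0,0,0]],"grip":[10]}' >/dev/null; python3 m.py
python3 -m jog '{"rot":[[0,0,-2]],"delta_pos":[[0,0,0]],"grip":[10]}' >/dev/null; python3 m.py
```

```text
M yaw -60.26 mz 0.268 mom [ 0.42 -0.06  0.27] F [0.8 1.3 0.5] tcp [ 0.5457 -0.0486  0.0912] j6 17.8 eff6 0.007
M yaw -64.26 mz 0.249 mom [0.39 0.   0.25] F [0.9 1.5 0.8] tcp [ 0.5457 -0.0486  0.0912] j6 13.8 eff6 -0.003
M yaw -68.26 mz 0.299 mom [0.38 0.06 0.3 ] F [0.6 1.2 1. ] tcp [ 0.5456 -0.0487  0.0912] j6 9.8 eff6 -0.003
M yaw -70.26 mz 0.338 mom [0.42 0.02 0.34] F [0.5 1.5 1.5] tcp [ 0.5455 -0.0487  0.0912] j6 7.8 eff6 -0.003
M yaw -72.26 mz 0.257 mom [0.46 0.1  0.26] F [-1.1  0.9  0.9] tcp [ 0.5455 -0.0487  0.0912] j6 5.8 eff6 -0.003
M yaw -74.26 mz 0.226 mom [0.38 0.13 0.23] F [0.2 1.4 0.5] tcp [ 0.5455 -0.0487  0.0912] j6 3.8 eff6 -0.003
```

```bash
python3 -m jog '{"rot":[[0,0,-2]],"delta_pos":[[0,0,0]],"grip":[10]}' >/dev/null; python3 m.py
python3 -m jog '{"rot":[[0,0,-2]],"delta_pos":[[0,0,0]],"grip":[10]}' >/dev/null; python3 m.py
python3 -m jog '{"rot":[[0,0,-2]],"delta_pos":[[0,0,0]],"grip":[10]}' >/dev/null; python3 m.py
python3 -m jog '{"rot":[[0,0,-2]],"delta_pos":[[0,0,0]],"grip":[10]}' >/dev/null; python3 m.py
python3 -m jog '{"rot":[[0,0,-2]],"delta_pos":[[0,0,0]],"grip":[10]}' >/dev/null; python3 m.py
python3 -m jog '{"rot":[[0,0,-2]],"delta_pos":[[0,0,0]],"grip":[10]}' >/dev/null; python3 m.py
```

```text
M yaw -76.27 mz 0.307 mom [0.4  0.16 0.31] F [-0.   1.8  1.2] tcp [ 0.5454 -0.0487  0.0912] j6 1.8 eff6 -0.003
M yaw -78.27 mz 0.260 mom [0.42 0.1  0.26] F [0.4 1.6 0.7] tcp [ 0.5454 -0.0488  0.0912] j6 -0.2 eff6 -0.003
M yaw -80.27 mz 0.296 mom [0.47 0.16 0.3 ] F [-0.3  1.1  1.8] tcp [ 0.5453 -0.0488  0.0912] j6 -2.2 eff6 -0.004
M yaw -82.26 mz 0.263 mom [0.48 0.21 0.26] F [-0.8  1.3  1.7] tcp [ 0.5453 -0.0487  0.0912] j6 -4.2 eff6 -0.004
M yaw -84.27 mz 0.270 mom [0.42 0.17 0.27] F [-0.3  1.4  1.1] tcp [ 0.5452 -0.0488  0.0912] j6 -6.2 eff6 -0.004
M yaw -86.27 mz 0.241 mom [0.47 0.24 0.24] F [0.5 1.6 1.1] tcp [ 0.5452 -0.0487  0.0912] j6 -8.2 eff6 -0.004
```

```bash
python3 -m jog '{"rot":[[0,0,-2]],"delta_pos":[[0,0,0]],"grip":[10]}' >/dev/null; python3 m.py
python3 -m jog '{"rot":[[0,0,-2]],"delta_pos":[[0,0,0]],"grip":[10]}' >/dev/null; python3 m.py
python3 -m jog '{"rot":[[0,0,-2]],"delta_pos":[[0,0,0]],"grip":[10]}' >/dev/null; python3 m.py
python3 -m jog '{"rot":[[0,0,-2]],"delta_pos":[[0,0,0]],"grip":[10]}' >/dev/null; python3 m.py
python3 -m jog '{"rot":[[0,0,-2]],"delta_pos":[[0,0,0]],"grip":[10]}' >/dev/null; python3 m.py
python3 -m jog '{"rot":[[0,0,-2]],"delta_pos":[[0,0,0]],"grip":[10]}' >/dev/null; python3 m.py
```

```text
M yaw -88.27 mz 0.304 mom [0.39 0.25 0.3 ] F [-0.4  1.3  1.5] tcp [ 0.5451 -0.0488  0.0912] j6 -10.2 eff6 -0.004
M yaw -90.27 mz 0.375 mom [0.48 0.29 0.38] F [-1.3  1.8  1.8] tcp [ 0.5451 -0.0487  0.0912] j6 -12.2 eff6 -0.005
M yaw -92.27 mz 0.262 mom [0.49 0.33 0.26] F [-1.5  1.9  1. ] tcp [ 0.5451 -0.0488  0.0912] j6 -14.2 eff6 -0.005
M yaw -94.27 mz 0.261 mom [0.48 0.37 0.26] F [-0.5  1.6  1.9] tcp [ 0.545  -0.0488  0.0912] j6 -16.2 eff6 -0.005
M yaw -96.27 mz 0.272 mom [0.59 0.39 0.27] F [-0.7  1.4  2.6] tcp [ 0.545  -0.0488  0.0912] j6 -18.2 eff6 -0.005
M yaw -98.27 mz 0.273 mom [0.55 0.42 0.27] F [-0.8  1.4  1.7] tcp [ 0.545  -0.0488  0.0912] j6 -20.2 eff6 -0.005
```

Still free at about 1.19 rad, which is within the stated range. Continuing by feel.

```bash
python3 -m jog '{"rot":[[0,0,-2]],"delta_pos":[[0,0,0]],"grip":[10]}' >/dev/null; python3 m.py
python3 -m jog '{"rot":[[0,0,-2]],"delta_pos":[[0,0,0]],"grip":[10]}' >/dev/null; python3 m.py
python3 -m jog '{"rot":[[0,0,-2]],"delta_pos":[[0,0,0]],"grip":[10]}' >/dev/null; python3 m.py
python3 -m jog '{"rot":[[0,0,-2]],"delta_pos":[[0,0,0]],"grip":[10]}' >/dev/null; python3 m.py
python3 - <<'E'
from h import *
for n in('scene','wrist','top'):
    c=snap(n,'k_'+n)
    for lo,hi,nm in(((0,150,60),(6,255,255),'red'),((8,150,100),(20,255,255),'orange')): print(n,nm,blobs(c,lo,hi,15)[0])
E
python3 m.py
```

```text
M yaw -100.27 mz 0.305 mom [0.55 0.4  0.31] F [-1.5  2.6  2.4] tcp [ 0.5449 -0.0487  0.0912] j6 -22.2 eff6 -0.006
M yaw -102.26 mz 0.347 mom [0.61 0.47 0.35] F [-1.6  1.5  2.9] tcp [ 0.5449 -0.0488  0.0912] j6 -24.2 eff6 -0.049
M yaw -104.26 mz 0.344 mom [0.53 0.51 0.34] F [-1.8  2.4  2.2] tcp [ 0.5448 -0.0488  0.0912] j6 -26.2 eff6 -0.060
M yaw -106.26 mz 0.331 mom [0.6  0.48 0.33] F [-2.1  2.6  2.8] tcp [ 0.5448 -0.0487  0.0912] j6 -28.2 eff6 -0.071
scene red [([338, 167, 18, 18, 219], [346.3, 175.3]), ([490, 231, 60, 45, 1145], [519.2, 252.5]), ([318, 315, 5, 6, 21], [319.9, 317.2]), ([363, 317, 6, 6, 26], [365.6, 319.3]), ([324, 330, 4, 6, 20], [325.4, 332.3])]
scene orange [([330, 178, 9, 20, 56], [334.2, 187.5])]
wrist red []
wrist orange []
top red [([43, 76, 49, 35, 1337], [66.9, 93.1]), ([270, 76, 4, 6, 17], [271.5, 78.2]), ([270, 90, 4, 5, 17], [271.2, 92.0])]
top orange []
M yaw -106.18 mz 0.260 mom [0.27 0.81 0.26] F [-2.6  0.7  2.7] tcp [ 0.5448 -0.0487  0.0912] j6 -28.1 eff6 -0.267
```

Pinch felt at yaw ≈ −101.5 to −102: mz rose to about 0.34, joint-6 effort jumped by 0.043, then 0.0055 per degree, as expected. Half way in is about 14.3° further, at yaw ≈ −116.

```bash
python3 -m jog '{"rot":[[0,0,-2]],"delta_pos":[[0,0,0]],"grip":[10]}' >/dev/null; python3 m.py
python3 -m jog '{"rot":[[0,0,-2]],"delta_pos":[[0,0,0]],"grip":[10]}' >/dev/null; python3 m.py
python3 -m jog '{"rot":[[0,0,-2]],"delta_pos":[[0,0,0]],"grip":[10]}' >/dev/null; python3 m.py
python3 -m jog '{"rot":[[0,0,-2]],"delta_pos":[[0,0,0]],"grip":[10]}' >/dev/null; python3 m.py
python3 -c "
from h import *
c=snap('scene','k2');print(onz(c,346.3,175.3,.118))
print([b for b in blobs(c,(8,150,100),(20,255,255),15)[0]+blobs(c,(0,150,60),(6,255,255),15)[0]])
cv2.imwrite('pics/k2c.png',cv2.resize(c['frame'][145:225,300:400,::-1],None,fx=6,fy=6,interpolation=cv2.INTER_CUBIC))"
```

```text
M yaw -108.20 mz 0.415 mom [0.45 0.89 0.42] F [-3.   2.2  4.1] tcp [ 0.5448 -0.0487  0.0912] j6 -30.1 eff6 0.090
M yaw -110.27 mz 0.368 mom [0.46 0.84 0.37] F [-2.8  0.7  3.8] tcp [ 0.5448 -0.0487  0.0912] j6 -32.2 eff6 -0.080
M yaw -112.26 mz 0.401 mom [0.5  0.87 0.4 ] F [-2.9  1.6  4.4] tcp [ 0.5447 -0.0487  0.0912] j6 -34.2 eff6 -0.107
M yaw -114.26 mz 0.409 mom [0.53 0.97 0.41] F [-2.9  1.5  4.2] tcp [ 0.5446 -0.0487  0.0912] j6 -36.2 eff6 -0.120
[0.5668023  0.14801892 0.118     ]
[([330, 179, 9, 18, 54], [334.3, 187.6]), ([338, 167, 18, 19, 220], [346.4, 175.6]), ([490, 231, 60, 45, 1126], [519.0, 252.4]), ([156, 268, 7, 8, 15], [158.4, 271.3]), ([318, 315, 5, 6, 22], [319.6, 317.2]), ([363, 317, 6, 6, 26], [365.5, 319.3]), ([324, 330, 5, 6, 21], [325.6, 332.0])]
```

View pics/k2c.png

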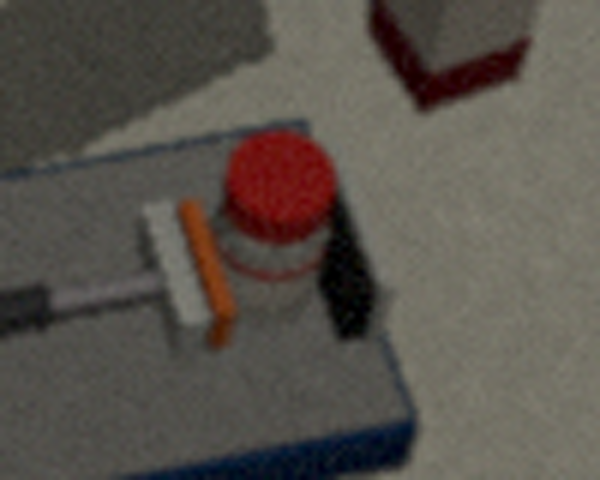

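View: bottle upright, pad and stop both against it. Torque is up by about 0.13–0.14 N m. One last 1.5°, then release within the well's width and lift straight out.

```bash
python3 -m jog '{"rot":[[0,0,-1.5]],"delta_pos":[[0,0,0]],"grip":[10]}' >/dev/null; python3 m.py
python3 -m jog '{"rot":[[0,0,0],[0,0,0],[0,0,0],[0,0,0],[0,0,0],[0,0,0]],"delta_pos":[[0,0,0],[0,0,0],[0,0,0],[0,0,0],[0,0,0],[0,0,0]],"grip":[20,30,36,36,36,36]}'; python3 m.py
python3 -m jog '{"rot":[[0,0,0],[0,0,0],[0,0,0],[0,0,0],[0,0,0],[0,0,0],[0,0,0],[0,0,0],[0,0,0],[0,0,0]],"delta_pos":[[0,0,3],[0,0,5],[0,0,8],[0,0,12],[0,0,20],[0,0,25],[0,0,30],[0,0,30],[0,0,15],[0,0,0]],"grip":[36,36,36,36,36,36,36,36,36,36]}'
python3 -m jog '{"rot":[[0,0,0],[0,0,0],[0,0,0],[0,0,0],[0,0,0],[0,0,0],[0,0,0],[0,0,0]],"delta_pos":[[0,-10,0],[0,-25,0],[0,-30,0],[0,-30,0],[0,-20,0],[0,-5,0],[0,0,0],[0,0,0]],"grip":[36,36,36,36,36,36,36,36]}'
python3 - <<'E'
from h import *
c=snap('scene','f1');t=snap('top','ft');w=snap('wrist','fw')
v=np.zeros((600,800,3),np.uint8)
v[:320,:400]=cv2.resize(c['frame'][145:225,300:400],(400,320),interpolation=cv2.INTER_CUBIC)
v[:280,400:]=cv2.resize(t['frame'][165:270,150:300],(400,280),interpolation=cv2.INTER_CUBIC)
v[320:,:373]=cv2.resize(w['frame'],(373,280)); v[280:580,400:]=cv2.resize(c['frame'],(400,300))
cv2.imwrite('pics/fv.png',v[:,:,::-1]); 
for n in('top','scene'):
    a=load(n);b=c if n=='scene' else t
    for lo,hi in(((105,120,30),(125,255,255)),((0,120,60),(8,255,255))):
        print(n,[x[1] for x in blobs(a,lo,hi,60)[0]],[x[1] for x in blobs(b,lo,hi,60)[0]])
E
```

```text
M yaw -115.68 mz 0.408 mom [0.51 1.08 0.41] F [-4.2  2.2  5.4] tcp [ 0.5446 -0.0487  0.0912] j6 -37.6 eff6 -0.117
time_s: 16.27
tcp_pos: [0.5457, -0.0483, 0.0909]
ee_rot: [[-0.435, -0.9, 0.0], [-0.9, 0.435, -0.0], [0.0, -0.0, -1.0]]
wrist_force: [-0.6, 0.8, 0.7]
gripper_width: 0.351
M yaw -115.79 mz -0.036 mom [-0.    0.09 -0.04] F [-0.6  0.8  0.7] tcp [ 0.5457 -0.0483  0.0909] j6 -37.7 eff6 0.002
time_s: 17.1
tcp_pos: [0.5478, -0.0482, 0.2447]
ee_rot: [[-0.434, -0.901, 0.011], [-0.901, 0.435, 0.001], [-0.005, -0.009, -1.0]]
wrist_force: [-0.1, 0.4, -0.3]
gripper_width: 0.358
time_s: 17.77
tcp_pos: [0.545, -0.1684, 0.2381]
ee_rot: [[-0.436, -0.9, -0.002], [-0.9, 0.436, 0.0], [0.001, 0.002, -1.0]]
wrist_force: [-0.6, 0.6, 0.5]
gripper_width: 0.36
top [[252.7, 92.3], [109.3, 188.9], [257.5, 197.0], [275.5, 228.4]] [[252.7, 92.2], [109.3, 188.9], [285.2, 208.6], [287.8, 254.2]]
top [[67.0, 92.9], [397.9, 262.2]] [[67.0, 92.9], [187.9, 208.2]]
scene [[267.1, 206.7], [423.9, 181.4], [337.1, 223.6], [340.6, 324.8]] [[275.1, 209.9], [423.9, 181.4], [340.5, 324.8]]
scene [[150.0, 199.8], [519.1, 252.7]] [[346.3, 175.7], [518.8, 252.5]]
```

View pics/fv.png

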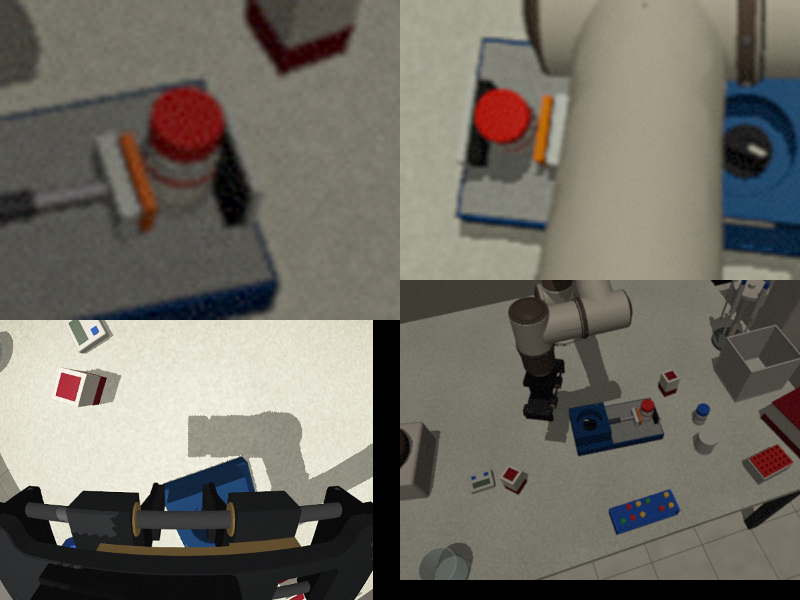

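The final views show the bottle upright between pad and stop, the knob left where it was turned, the arm clear and the bystanders unmoved. Handing in.

```bash
python3 -c "
from station import finish_job
print(finish_job())"
```

```text
the job is handed in; nothing more can be done
None
```

The red-capped bottle stands upright in the clamp, released and held against the stop. The knob is left turned clockwise by about 1.5 rad, and I handed the job in at about 18 s. No verdict came back.

- **Pinch:** I felt it after about 1.25 rad and turned 0.24–0.25 rad further. The torque then read about 0.41 N m, against about 0.27 N m in free turning. That rise of about 0.14 N m is what the pad half way in should give. The moment readings scatter by about 0.03–0.05 N m, so the pad's travel is known to roughly 1 mm.
- **Forces:** the wrist force read 6.3 N at most, when the gripper closed on the knob, and stayed small while turning.
- **Final check:** the last pictures show the bottle upright with pad and stop touching it and the arm clear. The blue-capped bottle had not moved in either fixed camera. The cartons, timer and jar I judged by eye only.
- **Disagreement:** my camera estimate of the pad-to-stop gap (about 55 mm) was too small. The pinch came at about 15 mm of jaw travel, which means a gap near 59 mm, still within the stated range. I went by the feel.

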